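# Tare the bench scale with its parts box on it

## Task

Tare the bench scale for the clear box of brass parts standing on its pan: with the fingertips, gently press the long bar-shaped key on the front of the scale, keep it pressed for two full seconds, then let it come up and withdraw the hand well clear of it. Leave the square key and the round key unpressed, do not touch the pan, and leave what stands on it and the loose things around the scale where they are; nothing is to be picked up.

Things in the scene. Friction and masses are not known exactly. Their poses are not given: they have to be found in the camera images.
- scale: low white bench scale, fixed, 224 x 204 mm, case 50 mm high; origin at the centre of its underside, x from its front (keys) to its back, z up. Three black bezels on its flat front deck, at x = -78 mm, y = -60, 0, +60 mm, hold one white key each; which key is where varies. Behind them a sloping display, up to 67 mm high, begins 33 mm behind the keys' centre line, then the pan
- pan: steel weighing pan, 124 x 196 mm, fixed on the scale; origin at the centre of its underside, which lies 50 mm behind the scale's origin and 62 mm above the bench; its upper face is 66 mm above the bench, its front edge 66 mm behind the centre line of the keys
- key_bar_top (a point): centre of the upper face of the long bar key, 18 mm (x) by 44 mm (y), the one to press; at rest this face stands 10 mm above the deck, 60 mm above the bench. Axes: z up, y along the row of keys. Slides 6 mm straight down: 2 N to start, 8 N fully down, springs back. The scale takes it as pressed from 2 mm down (4 N)
- key_bar (a joint): travel of the long bar key in m: 0 = up (at rest), 0.006 = fully down
- key_square_top (a point): centre of the upper face of the square key, 24 x 24 mm, as high as the bar key; leave it alone. Axes: z up, y along the row of keys. Slides 6 mm straight down: 2 N to start, 8 N fully down, springs back. 
- key_square (a joint): travel of the square key in m: 0 = up (at rest), 0.006 = fully down
- key_round_top (a point): centre of the upper face of the round key, 26 mm in diameter, as high as the bar key; leave it alone. Axes: z up, y along the row of keys. Slides 6 mm straight down: 2 N to start, 8 N fully down, springs back. 
- key_round (a joint): travel of the round key in m: 0 = up (at rest), 0.006 = fully down
- box_on_pan: clear plastic box of brass parts, 73 x 103 x 32 mm, loose on the pan, origin at the centre of its underside
- ring_small: turned wooden-coloured ring, 22 mm in diameter, 12 mm high, loose on the pan beside the box, origin at the centre of its underside
- setup_block: aluminium setting block, 22 x 45 x 18 mm, loose on the bench in front of the scale, origin at the centre of its underside
- ring_blank: grey metal ring, 26 mm in diameter, 16 mm high, loose on the bench in front of the scale, origin at the centre of its underside
- loupe: black cup-shaped loupe, 34 mm in diameter, 31 mm high, loose on the bench, origin at the centre of its underside
- screwdriver: screwdriver with a blue handle, 20 x 164 x 20 mm, loose on the bench to the left, origin at the centre of its underside

How it is judged:
By the outcome, as a careful person would: the job done as asked, in the order asked, and still so for the second after the job is handed in, with the robot touching nothing.
It also fails if it takes over 32 s, if anything falls off the work surface, if the arm or the gripper's body presses on something with over 40 N, if the wrist force passes 120 N, or if a joint passes its speed limit or range.

## Robot

A 6-joint arm with a two-finger parallel gripper is mounted at the origin on a cart in front of the work surface, level with it; the furniture and walls round the work are solid. World frame = base frame: x ahead of the robot, y to its left, z up, the work surface at z = 0. Lengths are in m, angles in rad, forces in N, time in s.
With the tool pointing down it reaches from about 0.375 to 0.9 m from the base axis. Payload 3.1 kg.
Tool frame: the origin (TCP) lies at the centre of the arm's flange, where the gripper is bolted on; the fingertips stand 182 mm ahead of it and the grasp point (between the pads) lies 164 mm ahead of it; z points along the fingers, x is the direction in which the jaws open and shut, and the axes are right-handed (so a half turn about z gives the same grasp; the last joint's range is limited). The gripper opens to 87 mm and grips with 3 to 60 N. Pads are 19 mm wide; open, the fingers measure 117 mm over their backs; the gripper's body (75 mm by 190 mm) begins 51 mm behind the grasp point.
Start: joints at [0.968, 0.527, 1.433, -0, 1.181, -0.178], TCP at [0.258, 0.569, 0.405] pointing down, gripper open.
Joint ranges: [-3.08, 3.08], [-0.75, 2.2], [0.22, 2.44], [-1.43, 4.57], [0, 2.65], [-2.85, 2.85]. Speed limits (rad/s): [2.79, 2.79, 3.14, 3.14, 3.14, 3.14].

## Interface

Orientations are given as a unit quaternion [x, y, z, w].
In Python, from rig import status, eyes, robot gives the robot as it stands. The module is installed in compiled form; this text tells all that it offers.
- The arm moves only by the tool step_arm, never from a script. Its argument "steps" is a list of rows, each a list of 7 numbers: the closure, from -1 (fully open) to 1 (shut), so that 0 is half open, then the shift along the tool's x, y, z each as a share of 0.025 m, from -1 to 1, then the turn, a rotation vector about the tool's x, y, z each as a share of 8 degrees, from -1 to 1. In form: [[jaw, dx, dy, dz, rx, ry, rz], ...]. A call has exactly 10 rows; each row shifts and turns the commanded pose from where the row before left it, along the tool's axes as they then stand; what a row does not reach is not made up. A row lasts 1/10 s, in which the tool goes at most 50 mm and 8.59 degrees, less where a joint would pass 70% of its speed; a pose out of reach is approached as far as the arm can. A call with a number of a shift or a turn outside -1 to 1 is refused whole. A call with a gripper value outside its range is refused whole. The fingers move at their own pace and stop on an object; "squeeze" is the grip in N (left out, the last holds). Time passes only in rows, so rows that do not move let the fingers close, or fill a call up. It gives the time, the measured TCP pose, the force and the opening at its end, in the units of the state.
- status.get_obs(): the state, without advancing time (a new reading comes with each control period).
- eyes.camera(name): name is "side" or "top"; returns (picture, depth): 384x512x3 uint8, red, green, blue; 384x512 float32, m along the optical axis (not along the pixel's ray), 0 where there is no reading.
- eyes.camera_info(name): a dict with "K" (3x3 intrinsics, pixels), "R" (3x3) and "t" (3): a world point X has camera coordinates R X + t. Camera axes: x right, y down, z forward; pixel columns grow to the right and rows downward; lengths in m; the calibration is good to about 2 mm. A picture is of the moment at which its call begins. camera_info takes no time and is no camera call.
- robot.hand_in(): hands the job in, once; it reports no verdict.
The state is a dict: "time": time; "q": joint angles; "joint_velocities": joint speeds; "joint_torque": joint torques, N m; "position": TCP position; "tool_rot": TCP orientation; "ft_force": force on the tool from outside, world axes, zero at the start; "moment": the same for the moment, N m; "grip_width": finger opening in m.
Only numpy, scipy, OpenCV 4.12 (cv2) and the standard library are available. Lean on these libraries where they do the work, as an engineer would, in place of code of your own. Each camera call takes 0.05 s, during which the arm holds its last target.

## Working session

There is one attempt and no reset: what is moved stays moved. The work goes in short steps, Python scripts to look and compute and a tool call to move; the robot and the scene stay as the last step left them, time stands still between calls to the robot, and variables do not carry over. Pictures are saved under pics/ and viewed, and the job is handed in when it is done.

Besides the shell and the picture viewer there is one more tool, called after "Request:" in YAML: its name, and indented under it one key for each argument. step_arm: Moves the arm, as the interface text tells. Its arguments: {"type":"object","properties":{"steps":{"type":"array"},"squeeze":{"type":"number"}},"required":["steps"]}

```bash
mkdir -p pics; python3 - <<'E'
from rig import status, eyes
import cv2,numpy as np
o=status.get_obs();print(o)
for n in("top","side"):
    p,d=eyes.camera(n);i=eyes.camera_info(n)
    cv2.imwrite(f"pics/{n}0.png",cv2.cvtColor(p,cv2.COLOR_RGB2BGR));np.savez(f"{n}0.npz",p=p,d=d,**i);print(n,i)
E
```

```text
{'time': 0.0, 'q': array([ 9.67499694e-01,  5.28464876e-01,  1.43388330e+00, -3.45233063e-05,
        1.18138511e+00, -1.78476273e-01]), 'joint_velocities': array([ 2.19113751e-03, -1.42530054e-05,  6.86373512e-04,  1.78014116e-03,
       -2.14875675e-03,  2.47620857e-04]), 'joint_torque': array([-4.73796626e-04, -4.40047967e+01, -1.76590294e+01,  6.33142982e-02,
        5.82370616e-02, -1.67531516e-04]), 'position': array([0.25736732, 0.56918028, 0.40377805]), 'tool_rot': array([ 8.40280764e-01,  5.42150433e-01, -9.81964652e-04,  4.26120449e-04]), 'ft_force': array([ 0.59709841, -0.40255846, -0.07113129]), 'moment': array([0.01111636, 0.00866194, 0.00691966]), 'grip_width': 0.08693745118604876}
top {'K': array([[430.25914175,   0.        , 261.54470059],
       [  0.        , 430.25914175, 191.93076556],
       [  0.        ,   0.        ,   1.        ]]), 'R': array([[-3.90758148e-03, -9.99868462e-01,  1.57413343e-02],
       [-9.83176020e-01,  9.66685400e-04, -1.82658096e-01],
       [ 1.82618853e-01, -1.61902538e-02, -9.83050472e-01]]), 't': array([-0.20882582,  0.51190721,  0.90930052])}
side {'K': array([[440.30874344,   0.        , 254.25644168],
       [  0.        , 440.30874344, 194.52752208],
       [  0.        ,   0.        ,   1.        ]]), 'R': array([[ 0.98238668, -0.18674903, -0.00641944],
       [-0.09834048, -0.48749414, -0.86757052],
       [ 0.15888852,  0.85292102, -0.49727274]]), 't': array([-0.53924216,  0.01976563,  1.0549941 ])}
```

View pics/top0.png

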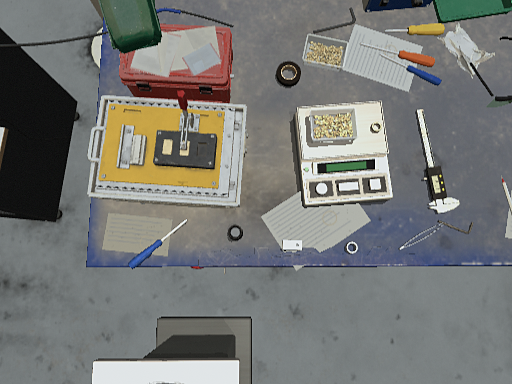

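View pics/side0.png

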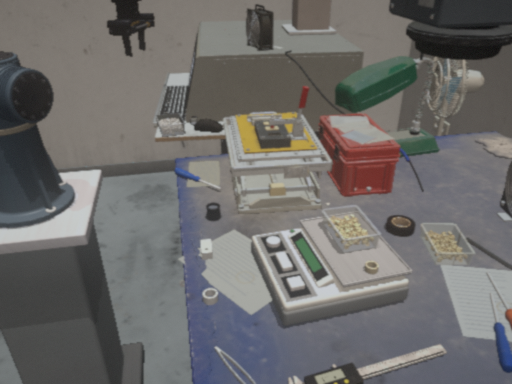

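The top view shows the round key at about (321,188), the bar key in the middle at (348,186) and the square key at (376,184). The side view agrees. Next I'll measure the positions.

```bash
cat > h.py <<'E'
import numpy as np
def cloud(f):
    z=np.load(f);d=z['d'];K=z['K'];v,u=np.mgrid[:384,:512]
    c=np.stack([(u-K[0,2])/K[0,0]*d,(v-K[1,2])/K[1,1]*d,d],-1)
    return (c-z['t'])@z['R'], z['p'], d
E
python3 - <<'E'
from h import *
import cv2
W,p,d=cloud('top0.npz')
for u,v in[(321,188),(348,186),(376,184),(334,187),(362,200),(351,247),(291,245),(235,233),(345,167),(375,128),(330,190),(420,185)]:print((u,v),W[v,u].round(4),d[v,u])
im=cv2.cvtColor(p,cv2.COLOR_RGB2BGR)
cv2.imwrite('pics/c1.png',cv2.resize(im[90:260,270:430],None,fx=3.5,fy=3.5,interpolation=cv2.INTER_CUBIC))
W,p,d=cloud('side0.npz')
for u,v in[(273,242),(283,261),(294,284)]:print((u,v),W[v,u].round(4))
im=cv2.cvtColor(p,cv2.COLOR_RGB2BGR)
cv2.imwrite('pics/c2.png',cv2.resize(im[200:330,180:420],None,fx=3.3,fy=3.3,interpolation=cv2.INTER_CUBIC))
E
```

```text
(321, 188) [ 0.5186 -0.3418  0.057 ] 0.9534976
(348, 186) [ 0.5224 -0.4012  0.0604] 0.9518218
(376, 184) [ 0.5272 -0.4642  0.0586] 0.9555402
(334, 187) [ 0.522  -0.3718  0.0511] 0.9604062
(362, 200) [ 0.4951 -0.4371  0.0357] 0.9716874
(351, 247) [ 0.3917 -0.4159 -0.0006] 0.9881159
(291, 245) [ 0.3956 -0.2765  0.0173] 0.96900064
(235, 233) [ 0.3364 -0.1946  0.9907] 0.0
(345, 167) [ 0.5663 -0.3969  0.0577] 0.96239203
(375, 128) [ 0.6544 -0.4663  0.0671] 0.9703859
(330, 190) [ 0.5159 -0.3633  0.0475] 0.96270126
(420, 185) [ 0.5371 -0.5861 -0.0015] 1.0183586
(273, 242) [ 0.5185 -0.347   0.058 ]
(283, 261) [ 0.5227 -0.4064  0.0593]
(294, 284) [ 0.5258 -0.4672  0.0593]
```

```bash
python3 - <<'E'
from h import *
import cv2
# rectified overhead at key plane z=.06 from both cams (colour), 1px=0.5mm
X=np.arange(.56,.40,-.0004);Y=np.arange(-.10,-.36,-.0004)
gx,gy=np.meshgrid(X,Y,indexing='ij')
for n in('top','side'):
    z=np.load(n+'0.npz');P=np.stack([gx,gy,0*gx+.06],-1)@z['R'].T+z['t'];q=P@z['K'].T
    im=cv2.remap(z['p'],(q[...,0]/q[...,2]).astype(np.float32),(q[...,1]/q[...,2]).astype(np.float32),cv2.INTER_CUBIC)
    cv2.imwrite(f'pics/rect_{n}.png',im[...,::-1])
E
```

```text
(no output)
```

View pics/c1.png

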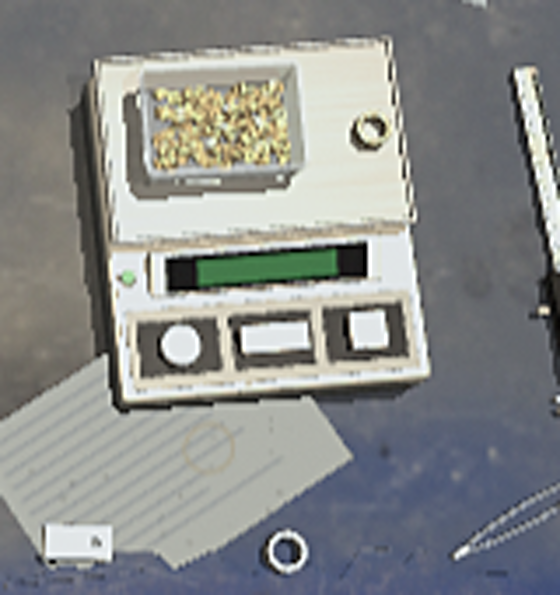

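View pics/c2.png

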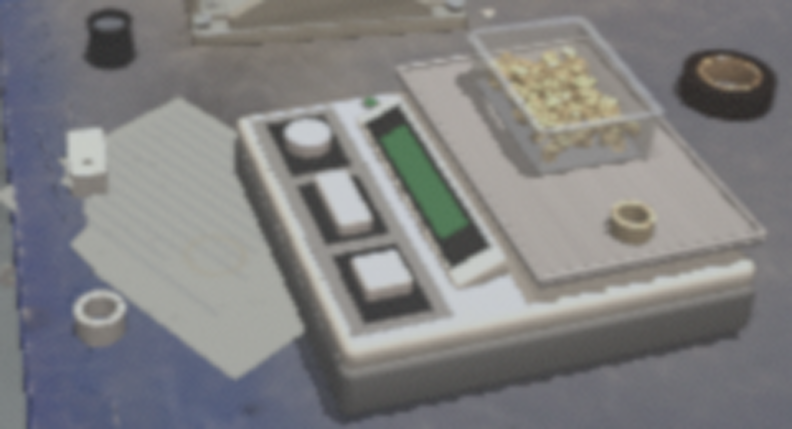

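```bash
python3 - <<'E'
from h import *
import cv2
x0,y0,s=.60,-.30,.0004
gx,gy=np.meshgrid(x0-s*np.arange(375),y0-s*np.arange(525),indexing='ij')
for n in('top','side'):
    z=np.load(n+'0.npz');P=np.stack([gx,gy,0*gx+.06],-1)@z['R'].T+z['t'];q=P@z['K'].T
    im=cv2.remap(z['p'],(q[...,0]/q[...,2]).astype(np.float32),(q[...,1]/q[...,2]).astype(np.float32),cv2.INTER_CUBIC)
    g=im.min(-1);cv2.imwrite(f'pics/rect2_{n}.png',im[...,::-1])
    m=(g>(195 if n=='top' else 165)).astype(np.uint8)
    N,L,S,C=cv2.connectedComponentsWithStats(m,connectivity=4)
    for k in range(1,N):
        if 1000<S[k,4]<9000:
            c=cv2.findContours((L==k).astype(np.uint8),0,2)[0][0]
            r=cv2.minAreaRect(c);print(n,'x',round(x0-s*r[0][1],4),'y',round(y0-s*r[0][0],4),np.round(np.array(r[1])*s*1e3,1),r[2],S[k,4])
E
```

```text
top x 0.5926 y -0.382 [ 14.8 163.2] 90.0 8211
top x 0.5276 y -0.4615 [22.9 23. ] 85.91438293457031 3034
top x 0.5228 y -0.4017 [17.6 42.1] 88.53119659423828 4213
top x 0.518 y -0.3416 [23.2 23.2] 90.0 2783
side x 0.5292 y -0.4625 [23.2 24.1] 84.80557250976562 3349
side x 0.5243 y -0.4028 [18.1 44.7] 85.91438293457031 4674
side x 0.5195 y -0.3429 [24.  24.3] 45.0 2957
```

View pics/rect2_top.png

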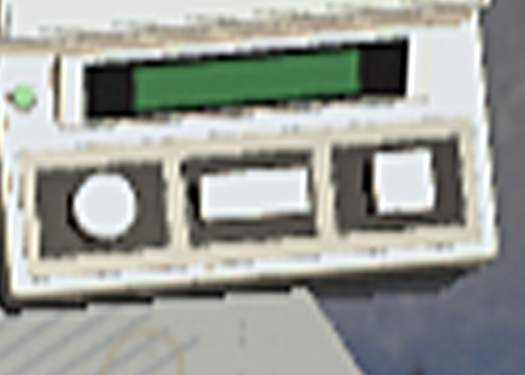

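View pics/rect2_side.png

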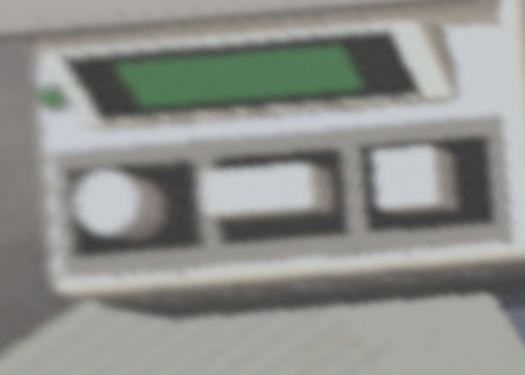

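```bash
python3 - <<'E'
from h import *
for f in('top0.npz','side0.npz'):
    W,p,d=cloud(f);ok=d>0;Q=W[ok]
    print(f)
    for y in np.arange(.8,-.7,-.1):
        r=[]
        for x in np.arange(.2,.8,.1):
            s=(abs(Q[:,1]-y)<.05)&(abs(Q[:,0]-x)<.05)
            r.append('%5.2f'%np.percentile(Q[s,2],99.5) if s.sum()>5 else '  -  ')
        print('%.1f'%y,*r)
E
```

```text
top0.npz
0.8 -0.79 -0.79 -0.79 -0.79 -0.64   -     -  
0.7 -0.79 -0.79 -0.79 -0.48 -0.60   -     -  
0.6 -0.79 -0.79 -0.79 -0.34 -0.31 -0.30 -0.24
0.5 -0.79 -0.79 -0.79 -0.79 -0.79 -0.07 -0.32
0.4 -0.79 -0.79 -0.79   -   -0.04 -0.04   -  
0.3 -0.79 -0.79 -0.79   -     -     -    0.14
0.2 -0.70 -0.79  0.00  0.00   -    0.00  0.10
0.1 -0.69  0.01  0.02  0.15  0.15  0.14  0.25
0.0 -0.69 -0.27  0.02  0.16  0.17  0.14  0.25
-0.1 -0.69 -0.00  0.03  0.17  0.25  0.26  0.14
-0.2 -0.69 -0.00  0.03  0.13  0.13  0.13  0.01
-0.3 -0.79  0.00  0.02  0.06  0.10  0.10  0.03
-0.4 -0.79 -0.01  0.02  0.06  0.10  0.10  0.03
-0.5 -0.79 -0.04  0.01  0.06  0.08  0.08  0.01
-0.6 -0.79 -0.79  0.01  0.02  0.02  0.01  0.03
side0.npz
0.8 -0.79 -0.04  0.09  0.20  0.20  0.20  0.20
0.7 -0.79  0.18  0.02  0.20  0.20  0.35  0.20
0.6 -0.79  0.38  0.18  0.20  0.20  0.33  0.20
0.5  0.39  0.39  0.00 -0.01   -    0.20  0.21
0.4 -0.79 -0.79   -   -0.04   -     -    0.19
0.3 -0.79 -0.79   -     -     -     -    0.14
0.2 -0.70 -0.79  0.00  0.00   -     -    0.10
0.1 -0.01  0.01  0.02  0.15  0.15  0.14  0.26
0.0 -0.00 -0.79  0.02  0.16  0.18  0.14  0.25
-0.1 -0.00 -0.03  0.03  0.16  0.24  0.26  0.14
-0.2 -0.00   -    0.03  0.13  0.13  0.14  0.45
-0.3   -    0.00  0.02  0.06  0.10  0.10  0.46
-0.4   -     -    0.02  0.06  0.10  0.10  0.46
-0.5   -     -    0.01  0.06  0.07  0.08  0.01
-0.6   -     -    0.01  0.02  0.02  0.01  0.02
```

The two cameras agree to about 2 mm. The bar key's centre is near (0.5235, -0.402), spacing along the row is 60 mm and the yaw is about +4.6°. I'll close the jaw, lift a little and travel across.

Request:
step_arm:
  steps:
    - [1, -0.4, 0.33, -0.3, 0, 0, 0]
    - [1, -0.775, 0.64, -0.3, 0, 0, 0]
    - [1, -0.775, 0.64, -0.3, 0, 0, 0]
    - [1, -0.775, 0.64, -0.3, 0, 0, 0]
    - [1, -0.775, 0.64, -0.3, 0, 0, 0]
    - [1, -0.775, 0.64, 0, 0, 0, 0]
    - [1, -0.775, 0.64, 0, 0, 0, 0]
    - [1, -0.775, 0.64, 0, 0, 0, 0]
    - [1, -0.775, 0.64, 0, 0, 0, 0]
    - [1, -0.775, 0.64, 0, 0, 0, 0]
  squeeze: 10

```text
time: 1.1
position: [0.3201, 0.3369, 0.4426]
tool_rot: [0.84, 0.542, -0.0, 0.0]
ft_force: [0.9, 0.5, 0.1]
grip_width: 0.0151
```

Request:
step_arm:
  steps:
    - [1, -0.775, 0.64, 0, 0, 0, 0]
    - [1, -0.775, 0.64, 0, 0, 0, 0]
    - [1, -0.775, 0.64, 0, 0, 0, 0]
    - [1, -0.775, 0.64, 0, 0, 0, 0]
    - [1, -0.775, 0.64, 0, 0, 0, 0]
    - [1, -0.775, 0.64, 0, 0, 0, 0]
    - [1, -0.775, 0.64, 0, 0, 0, 0]
    - [1, -0.775, 0.64, 0, 0, 0, 0]
    - [1, -0.775, 0.64, 0, 0, 0, 0]
    - [1, -0.775, 0.64, 0, 0, 0, 0]

```text
time: 2.1
position: [0.3856, 0.0948, 0.4426]
tool_rot: [0.84, 0.542, 0.0, 0.0]
ft_force: [1.0, 0.3, 0.0]
grip_width: 0.0004
```

Tracking is good. I'll keep going.

Request:
step_arm:
  steps:
    - [1, -0.775, 0.64, 0, 0, 0, 0]
    - [1, -0.775, 0.64, 0, 0, 0, 0]
    - [1, -0.775, 0.64, 0, 0, 0, 0]
    - [1, -0.775, 0.64, 0, 0, 0, 0]
    - [1, -0.775, 0.64, 0, 0, 0, 0]
    - [1, -0.775, 0.64, 0, 0, 0, 0]
    - [1, -0.775, 0.64, 0, 0, 0, 0]
    - [1, -0.775, 0.64, 0, 0, 0, 0]
    - [1, -0.775, 0.64, 0, 0, 0, 0]
    - [1, -0.775, 0.64, 0, 0, 0, 0]

```text
time: 3.1
position: [0.4514, -0.1474, 0.4426]
tool_rot: [0.84, 0.542, -0.0, 0.0]
ft_force: [0.8, -0.2, 0.1]
grip_width: 0.0003
```

Request:
step_arm:
  steps:
    - [1, -0.775, 0.64, 0, 0, 0, 0]
    - [1, -0.775, 0.64, 0, 0, 0, 0]
    - [1, -0.775, 0.64, 0, 0, 0, 0]
    - [1, -0.775, 0.64, 0, 0, 0, 0]
    - [1, -0.775, 0.64, 0, 0, 0, 0]
    - [1, -0.775, 0.64, 0, 0, 0, 0]
    - [1, -0.775, 0.64, 0, 0, 0, 0]
    - [1, -0.775, 0.64, 0, 0, 0, 0]
    - [1, -0.775, 0.64, 0, 0, 0, 0]
    - [1, -0.775, 0.64, 0, 0, 0, 0]

```text
time: 4.1
position: [0.5173, -0.3898, 0.4426]
tool_rot: [0.84, 0.542, -0.0, -0.0]
ft_force: [-0.0, 0.7, -0.3]
grip_width: 0.0003
```

Request:
step_arm:
  steps:
    - [1, 0, 0, 0, 0, 0, 1]
    - [1, 0, 0, 0, 0, 0, 1]
    - [1, 0, 0, 0, 0, 0, 1]
    - [1, 0, 0, 0, 0, 0, 1]
    - [1, 0, 0, 0, 0, 0, 1]
    - [1, 0, 0, 0, 0, 0, 1]
    - [1, 0, 0, 0, 0, 0, 1]
    - [1, 0, 0, 0, 0, 0, 1]
    - [1, 0, 0, 0, 0, 0, 1]
    - [1, 0, 0, 0, 0, 0, 1]

```text
time: 5.1
position: [0.5171, -0.3887, 0.4426]
tool_rot: [0.992, -0.128, -0.0, -0.0]
ft_force: [-0.7, 0.0, -0.9]
grip_width: 0.0005
```

Request:
step_arm:
  steps:
    - [1, 0, 0, 0, 0, 0, 1]
    - [1, 0, 0, 0, 0, 0, 1]
    - [1, 0, 0, 0, 0, 0, 1]
    - [1, 0, 0, 0, 0, 0, 1]
    - [1, 0, 0, 0, 0, 0, 1]
    - [1, 0, 0, 0, 0, 0, 1]
    - [1, 0, 0, 0, 0, 0, 1]
    - [1, 0, 0, 0, 0, 0, 1]
    - [1, 0, 0, 0, 0, 0, 0.9]
    - [1, 0, 0, 0, 0, 0, 0]

```text
time: 6.1
position: [0.5172, -0.3888, 0.4425]
tool_rot: [0.734, -0.679, -0.0, 0.0]
ft_force: [0.3, -0.1, 0.7]
grip_width: 0.0002
```

```bash
python3 - <<'E'
from rig import status
from scipy.spatial.transform import Rotation as R
import numpy as np
o=status.get_obs();M=R.from_quat(o['tool_rot']).as_matrix();print(o['time'],o['q'].round(3),o['position'].round(4),'\n',M.round(4),o['ft_force'])
tip=o['position']+.182*M[:,2];print('tip',tip.round(4))
print('to key, tool mm',(M.T@(np.array([.5235,-.4022,.060])-tip)*1e3).round(1),'xang',np.degrees(np.arctan2(M[1,0],M[0,0])))
E
```

```text
6.1 [-0.817  0.521  1.331 -0.     1.29   0.676] [ 0.5172 -0.3888  0.4425] 
 [[ 7.76e-02 -9.97e-01 -6.00e-04]
 [-9.97e-01 -7.76e-02  1.00e-04]
 [-2.00e-04  6.00e-04 -1.00e+00]] [ 0.28712727 -0.11417235  0.68116327]
tip [ 0.5171 -0.3887  0.2605]
to key, tool mm [ 13.9  -5.4 200.5] xang -85.54743821341509
```

Request:
step_arm:
  steps:
    - [1, 0.28, -0.11, 0.5, 0, 0, 0]
    - [1, 0.28, -0.11, 1, 0, 0, 0]
    - [1, 0, 0, 1, 0, 0, 0]
    - [1, 0, 0, 1, 0, 0, 0]
    - [1, 0, 0, 1, 0, 0, 0]
    - [1, 0, 0, 1, 0, 0, 0]
    - [1, 0, 0, 0.7, 0, 0, 0]
    - [1, 0, 0, 0.4, 0, 0, 0]
    - [1, 0, 0, 0.2, 0, 0, 0]
    - [1, 0, 0, 0, 0, 0, 0]

```text
time: 7.1
position: [0.5245, -0.4024, 0.2717]
tool_rot: [0.734, -0.679, -0.0, 0.0]
ft_force: [0.0, 0.2, 0.2]
grip_width: 0.0006
```

```bash
python3 - <<'E'
from rig import status, eyes
import cv2,numpy as np
from scipy.spatial.transform import Rotation as R
o=status.get_obs();M=R.from_quat(o['tool_rot']).as_matrix()
tip=o['position']+.182*M[:,2];print(o['time'],'tip',tip.round(4),'to key',(M.T@(np.array([.5235,-.4022,.060])-tip)*1e3).round(1),o['ft_force'])
for n in("top","side"):
    p,d=eyes.camera(n);i=eyes.camera_info(n);np.savez(f"{n}1.npz",p=p,d=d,**i)
    a=p[120:240,270:430] if n=='top' else p[160:330,200:420]
    cv2.imwrite(f"pics/{n}1.png",cv2.resize(a[...,::-1],None,fx=3.4,fy=3.4,interpolation=cv2.INTER_CUBIC))
    q=i['K']@(i['R']@tip+i['t']);print(n,q[:2]/q[2])
E
```

```text
7.1 tip [ 0.5244 -0.4023  0.0897] to key [-0.2  0.9 29.7] [0.02241696 0.19138769 0.17590537]
top [351.37369381 182.39657695]
side [283.88241565 245.28747564]
```

View pics/side1.png

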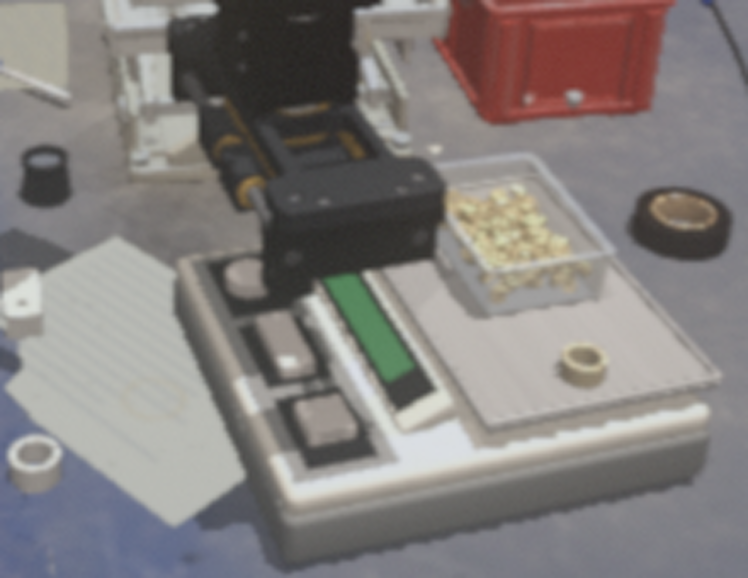

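View pics/top1.png

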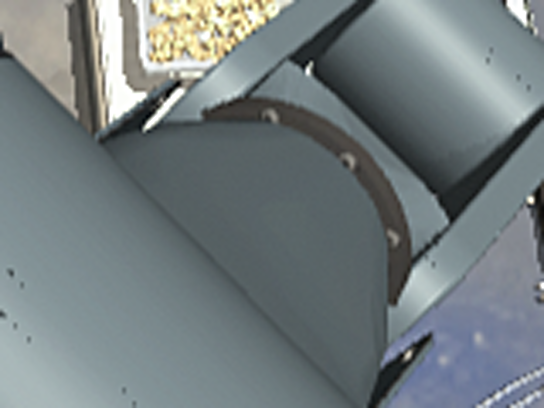

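```bash
python3 - <<'E'
from h import *
W,p,d=cloud('side1.npz')
for u,v in [(285,240),(285,230),(320,230),(300,238),(300,225),(283,244),(322,220),(281,258)]:print((u,v),W[v,u].round(3),p[v,u])
E
```

```text
(285, 240) [ 0.502 -0.492  0.167] [49 50 45]
(285, 230) [ 0.5   -0.497  0.188] [47 46 44]
(320, 230) [ 0.555 -0.486  0.173] [55 53 50]
(300, 238) [ 0.525 -0.488  0.164] [50 49 47]
(300, 225) [ 0.521 -0.497  0.194] [55 53 53]
(283, 244) [ 0.521 -0.41   0.098] [51 51 48]
(322, 220) [ 0.554 -0.493  0.195] [58 56 55]
(281, 258) [ 0.521 -0.4    0.061] [156 149 142]
```

The depth readings confirm it. The black block is the gripper body, with its underside near 0.16 m, and it hides the fingertips, which show at about (0.521, -0.41, 0.098). Next I descend to just above the key.

Request:
step_arm:
  steps:
    - [1, 0, 0.036, 0.2, 0, 0, 0]
    - [1, 0, 0, 0.3, 0, 0, 0]
    - [1, 0, 0, 0.3, 0, 0, 0]
    - [1, 0, 0, 0.2, 0, 0, 0]
    - [1, 0, 0, 0.1, 0, 0, 0]
    - [1, 0, 0, 0.02, 0, 0, 0]
    - [1, 0, 0, 0.02, 0, 0, 0]
    - [1, 0, 0, 0, 0, 0, 0]
    - [1, 0, 0, 0, 0, 0, 0]
    - [1, 0, 0, 0, 0, 0, 0]

```text
time: 8.2
position: [0.5238, -0.4024, 0.244]
tool_rot: [0.734, -0.679, 0.0, 0.0]
ft_force: [-0.2, -0.1, -0.7]
grip_width: 0.0003
```

Request:
step_arm:
  steps:
    - [1, 0, 0, 0.04, 0, 0, 0]
    - [1, 0, 0, 0.04, 0, 0, 0]
    - [1, 0, 0, 0.04, 0, 0, 0]
    - [1, 0, 0, 0.04, 0, 0, 0]
    - [1, 0, 0, 0.04, 0, 0, 0]
    - [1, 0, 0, 0.04, 0, 0, 0]
    - [1, 0, 0, 0, 0, 0, 0]
    - [1, 0, 0, 0, 0, 0, 0]
    - [1, 0, 0, 0, 0, 0, 0]
    - [1, 0, 0, 0, 0, 0, 0]

```text
time: 9.2
position: [0.5238, -0.4024, 0.2384]
tool_rot: [0.734, -0.679, 0.0, 0.0]
ft_force: [-1.3, 1.4, 5.3]
grip_width: 0.0004
```

The force is 5.3 N at 3.6 mm of travel, which fits the key's spring (about 5.6 N). I'll hold here.

Request:
step_arm:
  steps:
    - [1, 0, 0, 0, 0, 0, 0]
    - [1, 0, 0, 0, 0, 0, 0]
    - [1, 0, 0, 0, 0, 0, 0]
    - [1, 0, 0, 0, 0, 0, 0]
    - [1, 0, 0, 0, 0, 0, 0]
    - [1, 0, 0, 0, 0, 0, 0]
    - [1, 0, 0, 0, 0, 0, 0]
    - [1, 0, 0, 0, 0, 0, 0]
    - [1, 0, 0, 0, 0, 0, 0]
    - [1, 0, 0, 0, 0, 0, 0]

```text
time: 10.2
position: [0.5238, -0.4024, 0.2384]
tool_rot: [0.734, -0.679, 0.0, 0.0]
ft_force: [-0.9, 0.8, 5.7]
grip_width: 0.0005
```

```bash
python3 - <<'E'
from rig import status, eyes
import cv2
p,d=eyes.camera('side');o=status.get_obs();print(o['time'],o['ft_force'],o['position'])
cv2.imwrite("pics/side2.png",cv2.resize(p[160:330,200:420][...,::-1],None,fx=3.4,fy=3.4,interpolation=cv2.INTER_CUBIC))
E
```

```text
10.25 [-1.13241527  0.72091296  5.40084772] [ 0.52381984 -0.40235426  0.23841757]
```

Request:
step_arm:
  steps:
    - [1, 0, 0, 0, 0, 0, 0]
    - [1, 0, 0, 0, 0, 0, 0]
    - [1, 0, 0, 0, 0, 0, 0]
    - [1, 0, 0, 0, 0, 0, 0]
    - [1, 0, 0, 0, 0, 0, 0]
    - [1, 0, 0, 0, 0, 0, 0]
    - [1, 0, 0, 0, 0, 0, 0]
    - [1, 0, 0, 0, 0, 0, 0]
    - [1, 0, 0, 0, 0, 0, 0]
    - [1, 0, 0, 0, 0, 0, 0]

```text
time: 11.25
position: [0.5238, -0.4024, 0.2384]
tool_rot: [0.734, -0.679, 0.0, 0.0]
ft_force: [-1.2, 1.2, 6.5]
grip_width: 0.0007
```

View pics/side2.png

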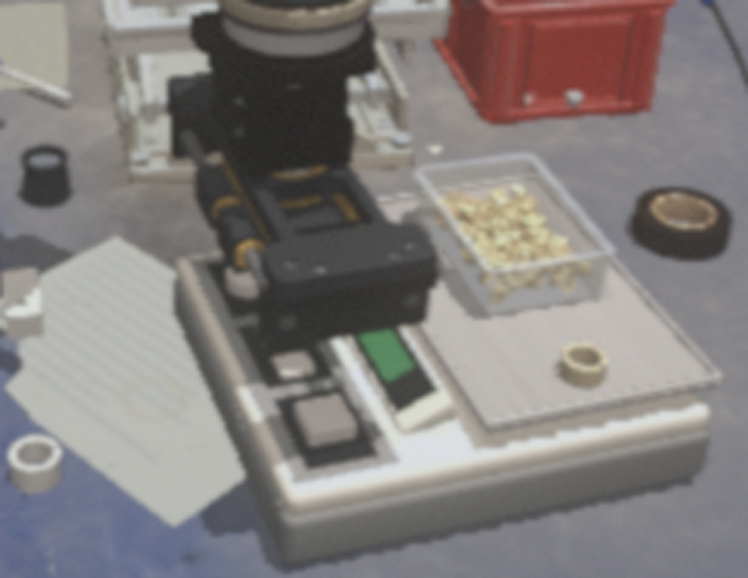

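The picture shows the visible end of the bar key pushed down at crop (293,365). The square key is up and the other things haven't moved. I'll hold slightly longer, then release straight up.

Request:
step_arm:
  steps:
    - [1, 0, 0, 0, 0, 0, 0]
    - [1, 0, 0, 0, 0, 0, 0]
    - [1, 0, 0, 0, 0, 0, 0]
    - [1, 0, 0, -0.1, 0, 0, 0]
    - [1, 0, 0, -0.2, 0, 0, 0]
    - [1, 0, 0, -0.4, 0, 0, 0]
    - [1, 0, 0, -0.8, 0, 0, 0]
    - [1, 0, 0, -1, 0, 0, 0]
    - [1, 0, 0, -1, 0, 0, 0]
    - [1, 0, 0, -1, 0, 0, 0]

```text
time: 12.25
position: [0.5236, -0.4021, 0.3512]
tool_rot: [0.734, -0.679, -0.0, -0.0]
ft_force: [1.2, 0.2, -0.1]
grip_width: 0.0007
```

Request:
step_arm:
  steps:
    - [1, 0, 0, -1, 0, 0, 0]
    - [1, 0, 0, -1, 0, 0, 0]
    - [1, 0, 0, -1, 0, 0, 0]
    - [1, -0.8, 0, -0.6, 0, 0, 0]
    - [1, -1, 0, 0, 0, 0, 0]
    - [1, -1, 0, 0, 0, 0, 0]
    - [1, -1, 0, 0, 0, 0, 0]
    - [1, -1, 0, 0, 0, 0, 0]
    - [1, -1, 0, 0, 0, 0, 0]
    - [1, -1, 0, 0, 0, 0, 0]

```text
time: 13.25
position: [0.5101, -0.2317, 0.4404]
tool_rot: [0.734, -0.679, -0.0, -0.0]
ft_force: [0.4, 1.0, -0.4]
grip_width: 0.0004
```

Request:
step_arm:
  steps:
    - [1, -1, 0.5, 0, 0, 0, 0]
    - [1, -1, 0.5, 0, 0, 0, 0]
    - [1, -1, 0.3, 0, 0, 0, 0]
    - [1, -1, 0, 0, 0, 0, 0]
    - [1, -1, 0, 0, 0, 0, 0]
    - [1, -0.6, 0, 0, 0, 0, 0]
    - [1, -0.3, 0, 0, 0, 0, 0]
    - [1, 0, 0, 0, 0, 0, 0]
    - [1, 0, 0, 0, 0, 0, 0]
    - [1, 0, 0, 0, 0, 0, 0]

```text
time: 14.25
position: [0.467, -0.0891, 0.4402]
tool_rot: [0.734, -0.679, 0.0, 0.0]
ft_force: [-0.3, 0.8, 0.9]
grip_width: 0.0004
```

```bash
python3 - <<'E'
from rig import status, eyes
import cv2,numpy as np
from h import *
o=status.get_obs();print(o['time'],o['position'],o['ft_force'],abs(o['joint_velocities']).max())
for n in("top","side"):
    p,d=eyes.camera(n);np.savez(f"{n}3.npz",p=p,d=d,**eyes.camera_info(n))
    cv2.imwrite(f"pics/{n}3.png",p[...,::-1])
    for f in (f'{n}0.npz',f'{n}3.npz'):
        W,_,_=cloud(f)
        print(f,[(np.median(W[v-2:v+3,u-2:u+3,2])*1e3).round(1) for u,v in ([(321,188),(348,186),(376,184)] if n=='top' else [(273,241),(283,260),(295,283)])])
E
```

```text
14.25 [ 0.46696311 -0.08913183  0.44023498] [-0.34560947  0.80603981  0.9372636 ] 0.0027130753080026075
top0.npz [np.float64(58.9), np.float64(59.4), np.float64(59.1)]
top3.npz [np.float64(59.6), np.float64(59.1), np.float64(59.6)]
side0.npz [np.float64(59.4), np.float64(59.4), np.float64(59.9)]
side3.npz [np.float64(59.5), np.float64(59.9), np.float64(59.8)]
```

View pics/top3.png

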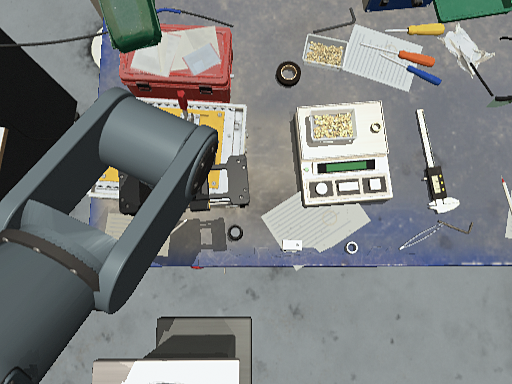

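View pics/side3.png

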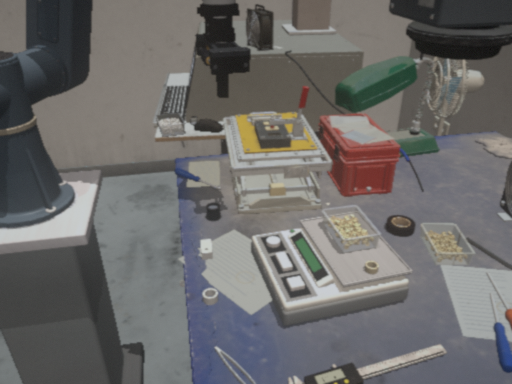

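All three keys are back at 60 mm, the loose things are where they started, and the hand is clear and still.

```bash
python3 -c "
from rig import robot;robot.hand_in()"
```

```text
the job is handed in; nothing more can be done
```

I pressed the long bar key, the middle one, with the closed fingertips and held it down about 3.6 mm at 5–6.5 N. It stayed down for about 2.7 s, then I released it straight up, moved the hand about 0.3 m to the left, and handed the job in at about 14.4 s.

- **Keys:** in the last pictures all three keys read 59–60 mm high, as at the start.
- **Loose things:** the box, the rings, the block and the loupe look unmoved in both views. The screwdriver looks unmoved in the side view; the arm hides it in the top view.
- **Robot:** the arm was still and touching nothing, with the force reading only at noise level.
- **Not seen directly:** the gripper body mostly hid the bar key during the press, so the depth comes from the tip position and the force, which agreed. The two cameras differed by about 2 mm on the key's position, within the calibration tolerance.

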